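# Set a parcel firm in the ratchet bench clamp

## Task

The small parcel has to sit firm in the bench clamp for stamping, but the clamp is too nearly closed to take it. Press down the release pad on top of the sliding jaw and, keeping it pressed, push the jaw back along its bar until there is room for the parcel; then slide the parcel along the worktop in between the jaws until its leading end meets the bar, and push the jaw up again (it clicks along freely in that direction) until the parcel is held square and snug between both jaws. Do it all by pressing and pushing with the fingertips: the parcel stays on the worktop, never lifted. Leave the label roll, the brass weight and the tape roll where they are.

Things in the scene. Friction and masses are not known exactly. Their poses are not given: they have to be found in the camera images.
- clamp: Bench clamp of bare dark steel, screwed to the worktop. Origin: on the worktop, under the centre line of its bar, in the plane of the fixed jaw's face. x runs along the bar, the way the sliding jaw opens; both jaws reach out from the bar to the -y side and the throat between them, bare worktop, is open to -y. Bar: y -12 to +12 mm, z 20 to 36 mm, x -42 to +242 mm.
- fixed_jaw (a point): Centre of the fixed jaw's rubber face, at x = 0 of the clamp, 23 mm up; clamp axes. The jaw plate is 42 mm high and reaches to y = -115 mm of the clamp, its flange back to x = -46 mm. The bar's two feet (x -43 to -17 and 220 to 246 mm) are 42 mm high with bolt heads and have low flanges out to y = +50 mm.
- jaw (a joint): Jaw opening g in m: gap between the rubber faces, 0 (shut) to 0.160 (end stop); starts at 0.015 to 0.045. A ratchet (6 mm teeth under the bar) blocks opening unless the release pad is held down; with the pad down the jaw slides with 2 to 4 N. It closes at any time, clicking over the teeth, with about 5 to 10 N. It stays where it is left.
- jaw_face (a point): Centre of the sliding jaw's rubber face, at x = g of the clamp, 23 mm up; clamp axes. The jaw plate is 12 mm thick, 42 mm high and reaches to y = -119 mm, with a low web behind it. Its carriage round the bar is 39 mm wide (y) and runs from x = g to g + 54 mm.
- release (a joint): How far the release pad is pressed, in m: 0 (up, ratchet engaged) to 0.007 (fully down, on its stop). The ratchet is free from about 0.004 on; a spring of 2.5 N rising to 6 N lifts the pad when let go. It also bobs by up to 4 mm by itself as the jaw clicks along.
- release_top (a point): Centre of the top of the release pad, a ridged bare aluminium plate 30 mm long (along the bar) and 34 mm wide on top of the sliding jaw's carriage, at x = g + 20 mm of the clamp, 60 mm above the worktop when up; pressed straight down. Clamp axes. 2 mm past its +x edge stands the upright push block.
- block_back (a point): Point 60 mm above the worktop on the back face of the push block, the upright steel block on the sliding jaw's carriage behind the pad: 17 mm long (x from g + 37 to g + 54 mm of the clamp), 39 mm wide, top 76 mm up. Its front takes the push that opens the jaw, its back the push that closes it; behind it are only the bar and the far foot.
- parcel_center (a point): Centre of the small kraft parcel tied with string: a stiff box 85 mm (its x) by 110 mm (its y) by 55 mm (upright), 0.25 to 0.45 kg; string knots stand out 3 mm. It starts off the open side of the jaws, within 0.2 rad of square, centred at x = 65 to 90, y = -270 to -215 mm of the clamp. Its 85 mm go between the jaws; with its end against the bar its centre is at y = -67 mm, held also at x = 42 mm.
- parcel: The same parcel; origin at the centre of its underside, axes as above.
- label_roll: White paper label roll, 66 mm across, 40 mm high, standing loose left of the clamp; leave alone. Origin: centre of its underside.
- weight: Brass scale weight with a knob, 38 mm across, 45 mm high, standing loose left of the clamp; leave alone. Origin: centre of its underside.
- tape: Tan roll of parcel tape, 96 mm across, 48 mm high, lying loose beyond the parcel, right of the clamp; leave alone. Origin: centre of its underside.
Mind the look-alikes: they are no part of the job. Leave any orange look-alike of the parcel alone.

How it is judged:
By the outcome, as a careful person would: the job done as asked, in the order asked, and still so for the second after the job is handed in, with the robot touching nothing.
It also fails if it takes over 61 s, if anything falls off the work surface, if the arm or the gripper's body presses on something with over 40 N, if the wrist force passes 120 N, or if a joint passes its speed limit or range.

## Robot

A 6-joint arm with a two-finger parallel gripper is mounted at the origin on a cart in front of the work surface, level with it; the furniture and walls round the work are solid. World frame = base frame: x ahead of the robot, y to its left, z up, the work surface at z = 0. Lengths are in m, angles in degrees, forces in N, time in s.
With the tool pointing down it reaches from about 0.3 to 0.875 m from the base axis. Payload 6.4 kg.
Tool frame: the origin (TCP) lies midway between the tips of the shut fingers; the grasp point (between the pads) lies 19 mm behind it; y points along the fingers, z is the direction in which the jaws open and shut, and the axes are right-handed (so a half turn about y gives the same grasp; the last joint's range is limited). The gripper opens to 85 mm and grips with 20 to 120 N. Pads are 22 mm wide; open, the fingers measure 114 mm over their backs; the gripper's body (76 mm by 85 mm) begins 54 mm behind the grasp point. The pads swing forward as they close: fully open they stand 13 mm farther back than shut.
Start: joints at [-89.055, 10.359, 92.074, -0, 77.567, -11.82], TCP at [0.127, -0.561, 0.231] pointing down, gripper open.
Joint ranges: [-171.53, 171.53], [-51.25, 118.39], [17.06, 147.69], [-65.23, 245.23], [0, 150.52], [-178.68, 178.68]. Speed limits (degrees/s): [147.25, 147.25, 172.46, 180, 180, 180].

## Interface

Orientations are given as a 3x3 rotation matrix whose columns are the frame's x, y, z axes.
In Python, from plant import readout, camera, order gives the robot as it stands. The module is installed in compiled form; this text tells all that it offers.
- The arm moves only by the tool jog_arm, never from a script. Its argument "motion" is a list of rows, each an object of numbers: "gripper": the opening in per cent of the stroke, from 0 (shut) to 100 (fully open); "tx", "ty", "tz": the shift along the world's x, y, z in m; "spin": the turn about the world's z in rad. In form: [{"gripper": .., "tx": .., "ty": .., "tz": .., "spin": ..}, ...]. A call has 1 to 10 rows; each row is the pose to reach, as a shift and turn from the pose measured when the call began; what a row does not reach only later rows make up. A row lasts 1/8 s, in which the tool goes at most 62.5 mm and 10.7 degrees, less where a joint would pass 70% of its speed; a pose out of reach is approached as far as the arm can. A call with a gripper value outside its range is refused whole. The fingers move at their own pace and stop on an object; "force" is the grip in N (left out, the last holds). Time passes only in rows, so rows that repeat a pose let the fingers close. It gives the time, the measured TCP pose, the force and the opening at its end, in the units of the state.
- readout.get_obs(): the state, without advancing time (a new reading comes with each control period).
- camera(name): name is "scene" or "side" or "wrist"; returns a dict with "frame" (400x640x3 uint8, red, green, blue), "range_z" (400x640 float32, m along the optical axis (not along the pixel's ray), 0 where there is no reading), "fx", "fy", "cx", "cy" (pixels), "xyz" and "rotation" of the camera in the world; the wrist camera has in their place "hand_eye" (4x4, takes a point from camera to tool coordinates, whose origin is the TCP and whose axes are the tool frame's). Camera axes: x right, y up, looking along -z (the intrinsics and any distortion apply to the point x, -y, -z); pixel columns grow to the right and rows downward; lengths in m; the calibration is good to about 2 mm. The wrist camera is an equidistant fisheye: a pixel r from the principal point sees the ray r / f radians off the axis. A picture is of the moment at which its call begins: read the wrist's pose just before it.
- order.close_job(): hands the job in, once; it reports no verdict.
The state is a dict: "t": time; "joint_pos": joint angles; "joint_velocities": joint speeds; "joint_torque": joint torques, N m; "tool_pos": TCP position; "ee_rot": TCP orientation; "ft_force": force on the tool from outside, world axes, zero at the start; "wrist_torque": the same for the moment, N m; "gripper_width": opening from 0.0 (shut) to 1.0 (fully open).
Only numpy, scipy, OpenCV 4.12 (cv2) and the standard library are available. Lean on these libraries where they do the work, as an engineer would, in place of code of your own. Each camera call takes 0.05 s, during which the arm holds its last target. There are 200 camera calls.

## Working session

There is one attempt and no reset: what is moved stays moved. The work goes in short steps, Python scripts to look and compute and a tool call to move; the robot and the scene stay as the last step left them, time stands still between calls to the robot, and variables do not carry over. Pictures are saved under pics/ and viewed, about 8 in all and at most 12, crops included, and the job is handed in when it is done.

Besides the shell and the picture viewer there is one more tool, called after "Call:" in YAML: its name, and indented under it one key for each argument. jog_arm: Moves the arm, as the interface text tells. Its arguments: {"type":"object","properties":{"motion":{"type":"array","items":{"type":"object","properties":{"gripper":{"type":"number"},"tx":{"type":"number"},"ty":{"type":"number"},"tz":{"type":"number"},"spin":{"type":"number"}}}},"force":{"type":"number"}},"required":["motion"]}

```bash
mkdir -p pics
cat > h.py <<'E'
import numpy as np, cv2
from plant import readout, camera, order
def cloud(c):
    h,w=c['range_z'].shape; u,v=np.meshgrid(np.arange(w),np.arange(h)); z=c['range_z']
    p=np.stack([(u-c['cx'])/c['fx']*z,-(v-c['cy'])/c['fy']*z,-z],-1)
    P=p@np.array(c['rotation']).T+np.array(c['xyz']); P[z==0]=np.nan
    return P
def save(n,img,s=1):
    cv2.imwrite('pics/'+n,cv2.resize(img[...,::-1],None,fx=s,fy=s))
E
python3 - <<'E'
from h import *
o=readout.get_obs(); print(o['t'],o['tool_pos'],o['ee_rot'],o['ft_force'],o['gripper_width'])
for n in('scene','side'):
    c=camera(n); save(n+'0.png',c['frame'],1.25); np.savez(n+'0.npz',P=cloud(c),f=c['frame']); print(n,c['xyz'],c['rotation'],c['fx'])
E
```

```text
0.0 [ 0.12707075 -0.56022022  0.23039456] [[-9.75290539e-01  3.35822493e-06  2.20926150e-01]
 [-2.20925811e-01  1.73823337e-03 -9.75289067e-01]
 [-3.87296447e-04 -9.99998489e-01 -1.69454065e-03]] [-0.73659782  0.07387701  0.20226684] 0.9996026001302595
scene [-0.04974453  0.7382183   0.68152462] [[-0.75368278  0.37785052 -0.53776504]
 [-0.65701348 -0.4117462   0.63150484]
 [ 0.01719172  0.8292732   0.55857891]] 457.52785082832327
side [ 1.14718812 -0.32290728  0.74920793] [[ 0.55581261 -0.57478294  0.60058048]
 [ 0.83126454  0.37692594 -0.40856591]
 [ 0.00846235  0.72632734  0.68729686]] 408.6717862582823
```

View pics/scene0.png

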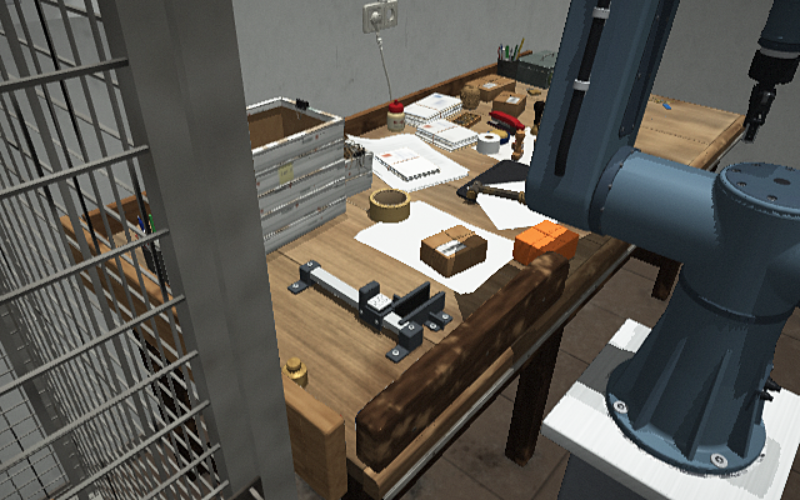

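View pics/side0.png

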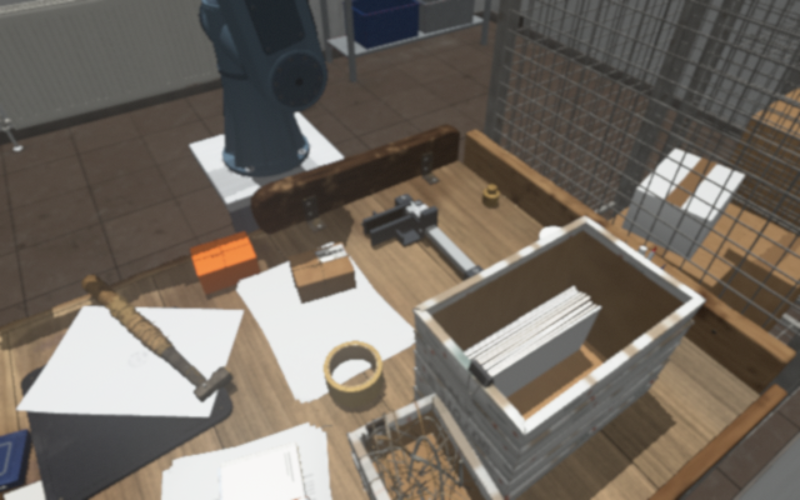

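The scene view shows:
- Kraft parcel with string at (453,250).
- Orange look-alike box at (546,243).
- Small brown boxes far back at (497,88) and (509,103).
- Clamp bar from (310,270) to (410,335), with the jaws at (425,305).

I choose (453,250) because it is kraft-coloured, tied with string and off the open side of the jaws. Next I measure.

Run:
```python
from h import *
d=np.load('scene0.npz');P=d['P'];f=d['f']
def reg(name,x0,x1,y0,y1,zl,zh):
    m=np.zeros(P.shape[:2],bool); m[int(y0/1.25):int(y1/1.25),int(x0/1.25):int(x1/1.25)]=1
    m&=(P[...,2]>zl)&(P[...,2]<zh); q=P[m]
    if len(q)<5: print(name,len(q));return
    r=cv2.minAreaRect((q[:,:2]*1000).astype(np.float32)); print(name,len(q),np.round(np.median(q,0),4),[np.round(x,1) for x in r])
    return q
reg('parcel',415,492,215,280,.05,.062)
reg('block',350,400,275,335,.072,.085)
reg('pad',355,400,285,320,.056,.066)
reg('bar',300,420,260,345,.033,.0385)
reg('orange',510,585,215,270,.045,.07)
reg('tape',365,415,185,225,.044,.052)
reg('weight',280,312,350,390,.02,.05)
reg('jaws',380,450,275,335,.038,.046)
reg('board',350,580,250,480,.05,.25)
for uv in [(453,240),(400,180),(330,340),(462,408),(560,262)]:
    print(uv,np.round(P[int(uv[1]/1.25),int(uv[0]/1.25)],3))
# side
P=np.load('side0.npz')['P']
reg('s parcel',285,360,240,285,.05,.062)
reg('s block',395,440,190,235,.070,.085)
reg('s pad',380,440,190,235,.056,.066)
reg('s bar',380,490,190,280,.033,.0385)
reg('s roll',530,570,220,245,.03,.05)
reg('s weight',480,503,182,210,.02,.05)
c=f[165:300,225:480]; save('crop.png',c,3)
```

```text
parcel 837 [ 0.4902 -0.077   0.0544] [array([493.7, -81.9]), array([115.7,  87.3]), np.float64(78.8)]
block 90 [0.4959 0.1663 0.075 ] [array([497.1, 166.4]), array([40.4, 16.8]), np.float64(89.8)]
pad 175 [0.4806 0.168  0.0578] [array([480.5, 168.6]), array([38.7, 46.4]), np.float64(81.1)]
bar 717 [0.5369 0.166  0.0358] [array([528.4, 134.1]), array([105.7, 288.4]), np.float64(89.9)]
orange 841 [ 0.3596 -0.2203  0.0543] [array([ 329.9, -215.3]), array([123. , 169.1]), np.float64(72.5)]
tape 186 [ 0.7142 -0.1319  0.0466] [array([ 717.8, -137.4]), array([95., 93.]), np.float64(0.7)]
weight 276 [0.4738 0.3585 0.0308] [array([476. , 356.5]), array([36.4, 32.4]), np.float64(58.5)]
jaws 514 [0.4238 0.134  0.0408] [array([424.7, 116.3]), array([139.5,  79.5]), np.float64(89.8)]
board 7442 [0.2768 0.1953 0.0955] [array([384.8,  99.6]), array([591.5, 242. ]), np.float64(89.8)]
(453, 240) [ 0.494 -0.077  0.057]
(400, 180) [ 0.799 -0.271  0.015]
(330, 340) [0.509 0.252 0.001]
(462, 408) [ 0.261  0.208 -0.017]
(560, 262) [ 0.271 -0.092  0.102]
s parcel 1219 [ 0.4992 -0.0839  0.0547] [array([496.2, -82.2]), array([110.2,  87.7]), np.float64(79.3)]
s block 74 [0.5022 0.1638 0.0751] [array([501.9, 165. ]), array([37.1, 18.4]), np.float64(76.5)]
s pad 94 [0.4923 0.1617 0.0586] [array([485.3, 163.7]), array([36.2, 49.1]), np.float64(89.9)]
s bar 570 [0.554  0.1595 0.0361] [array([503.9, 173.9]), array([226.3, 279.9]), np.float64(46.9)]
s roll 126 [0.6569 0.368  0.0404] [array([649.6, 366.6]), array([36.2, 74.7]), np.float64(0.3)]
s weight 142 [0.486  0.3502 0.0309] [array([477., 371.]), array([36.8, 75.5]), np.float64(15.6)]
```

View pics/crop.png

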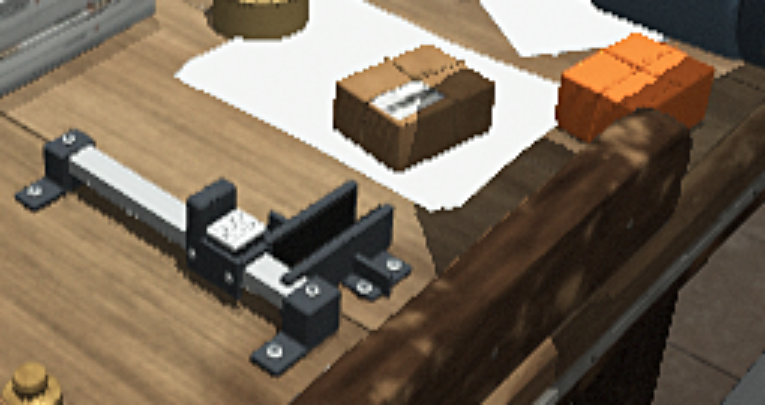

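The crop confirms the kraft parcel with string and label at crop (415,105) and the orange box at (635,85). Pad is at (237,230), block at (210,225), and the jaw plates run from (300,260) to (390,220). Next: the clamp's yaw, origin and opening.

Run:
```python
from h import *
for n in('scene','side'):
    P=np.load(n+'0.npz')['P'].reshape(-1,3)
    b=P[(abs(P[:,2]-.036)<.0015)&(P[:,0]>.53)&(P[:,0]<.66)&(abs(P[:,1]-.165)<.03)]
    k=np.polyfit(b[:,0],b[:,1],1); print(n,'bar',len(b),np.degrees(np.arctan(k[0])),'y@.5',np.polyval(k,.5),'y@.6',np.polyval(k,.6), b[:,1].min(),b[:,1].max())
    e=P[(abs(P[:,2]-.038)<.006)&(P[:,0]>.62)&(P[:,0]<.70)&(abs(P[:,1]-.165)<.03)]
    h=P[(P[:,2]>.039)&(P[:,2]<.045)&(P[:,0]>.33)&(P[:,0]<.5)&(P[:,1]>.02)&(P[:,1]<.14)]
    for y in np.arange(.03,.15,.02):
        s=h[abs(h[:,1]-y)<.01]; hh,ed=np.histogram(s[:,0],np.arange(.36,.5,.004)); print(round(y,2),list(hh))
    fl=P[(P[:,2]>.039)&(P[:,2]<.045)&(P[:,0]>.6)&(P[:,0]<.73)&(abs(P[:,1]-.165)<.03)]
    print('far foot x',fl[:,0].min(),fl[:,0].max()) if len(fl) else 0
    fl=P[(P[:,2]>.039)&(P[:,2]<.045)&(P[:,0]>.3)&(P[:,0]<.42)&(abs(P[:,1]-.165)<.02)]
    print('near foot x',np.percentile(fl[:,0],[1,99]),'plate ymin',h[:,1].min()) if len(fl) else 0
    f=P[(P[:,2]>.055)&(P[:,0]<.36)&(P[:,0]>.2)&(abs(P[:,1])<.3)]; print('board',f[:,0].max(),f[:,2].max())
```

```text
scene bar 269 -1.1167375514827733 y@.5 0.1650835412236456 y@.6 0.16313421965990466 0.14432621943000568 0.17813117606159712
0.03 [np.int64(0), np.int64(0), np.int64(0), np.int64(0), np.int64(0), np.int64(0), np.int64(0), np.int64(0), np.int64(0), np.int64(0), np.int64(0), np.int64(0), np.int64(0), np.int64(0), np.int64(0), np.int64(0), np.int64(0), np.int64(0), np.int64(0), np.int64(0), np.int64(0), np.int64(0), np.int64(0), np.int64(0), np.int64(0), np.int64(0), np.int64(0), np.int64(0), np.int64(0), np.int64(0), np.int64(0), np.int64(0), np.int64(0), np.int64(0)]
0.05 [np.int64(0), np.int64(0), np.int64(0), np.int64(0), np.int64(0), np.int64(0), np.int64(0), np.int64(0), np.int64(0), np.int64(0), np.int64(0), np.int64(0), np.int64(0), np.int64(4), np.int64(3), np.int64(0), np.int64(0), np.int64(0), np.int64(0), np.int64(0), np.int64(0), np.int64(0), np.int64(1), np.int64(6), np.int64(4), np.int64(0), np.int64(0), np.int64(0), np.int64(0), np.int64(0), np.int64(0), np.int64(0), np.int64(0), np.int64(0)]
0.07 [np.int64(0), np.int64(0), np.int64(0), np.int64(0), np.int64(0), np.int64(0
[... 4157 characters left out ...]
.int64(0), np.int64(0), np.int64(0), np.int64(0), np.int64(0), np.int64(0), np.int64(0)]
0.13 [np.int64(0), np.int64(0), np.int64(0), np.int64(0), np.int64(0), np.int64(0), np.int64(0), np.int64(0), np.int64(0), np.int64(0), np.int64(0), np.int64(0), np.int64(0), np.int64(0), np.int64(5), np.int64(8), np.int64(5), np.int64(4), np.int64(0), np.int64(0), np.int64(0), np.int64(0), np.int64(0), np.int64(0), np.int64(7), np.int64(10), np.int64(1), np.int64(0), np.int64(0), np.int64(0), np.int64(0), np.int64(0), np.int64(0), np.int64(0)]
far foot x 0.6227340133402788 0.6702252333455421
near foot x [0.30920738 0.41980738] plate ymin 0.047547988376971384
board 0.35975245643538967 0.47093211356774517
```

Estimates that agree with the given sizes:
- **Clamp:** origin about (0.427, 0.167), yaw about -1.5°, g about 25 mm.
- **Parcel:** centre about (0.495, -0.082), yaw about -11°.

I go above the pad with the fingers shut.

Call:
jog_arm:
  motion:
    - {"gripper": 0, "tx": 0.32, "ty": 0.3, "tz": 0, "spin": -0.25}
    - {"gripper": 0, "tx": 0.32, "ty": 0.3, "tz": 0, "spin": -0.25}
    - {"gripper": 0, "tx": 0.32, "ty": 0.3, "tz": 0, "spin": -0.25}
    - {"gripper": 0, "tx": 0.32, "ty": 0.3, "tz": 0, "spin": -0.25}
    - {"gripper": 0, "tx": 0.32, "ty": 0.3, "tz": 0, "spin": -0.25}
    - {"gripper": 0, "tx": 0.32, "ty": 0.3, "tz": 0, "spin": -0.25}
    - {"gripper": 0, "tx": 0.32, "ty": 0.3, "tz": 0, "spin": -0.25}
    - {"gripper": 0, "tx": 0.347, "ty": 0.726, "tz": -0.05, "spin": -0.25}
    - {"gripper": 0, "tx": 0.347, "ty": 0.726, "tz": -0.05, "spin": -0.25}
    - {"gripper": 0, "tx": 0.347, "ty": 0.726, "tz": -0.05, "spin": -0.25}

```text
t: 1.35
tool_pos: [0.4579, -0.0734, 0.2082]
ee_rot: [[-1.0, 0.0, -0.027], [0.027, 0.002, -1.0], [-0.0, -1.0, -0.002]]
ft_force: [0.3, -0.7, -0.1]
gripper_width: 0.001
```

Call:
jog_arm:
  motion:
    - {"gripper": 0, "tx": 0.016, "ty": 0.239, "tz": -0.06, "spin": 0}
    - {"gripper": 0, "tx": 0.016, "ty": 0.239, "tz": -0.06, "spin": 0}
    - {"gripper": 0, "tx": 0.016, "ty": 0.239, "tz": -0.1, "spin": 0}
    - {"gripper": 0, "tx": 0.016, "ty": 0.239, "tz": -0.11, "spin": 0}
    - {"gripper": 0, "tx": 0.016, "ty": 0.239, "tz": -0.128, "spin": 0}
    - {"gripper": 0, "tx": 0.016, "ty": 0.239, "tz": -0.128, "spin": 0}
    - {"gripper": 0, "tx": 0.016, "ty": 0.239, "tz": -0.128, "spin": 0}

```text
t: 2.22
tool_pos: [0.4744, 0.1651, 0.0809]
ee_rot: [[-1.0, 0.001, -0.028], [0.028, 0.002, -1.0], [-0.001, -1.0, -0.002]]
ft_force: [1.0, -1.5, 1.0]
gripper_width: 0.001
```

Run:
```python
from h import *
c=camera('scene'); s=camera('side')
a=c['frame'][190:300,240:400]; b=s['frame'][120:230,270:430]
save('c1.png',np.hstack([a,b]),2.5)
o=readout.get_obs();print(o['tool_pos'],o['ft_force'])
```

```text
[0.47511315 0.16481767 0.08164002] [ 0.64585392 -1.13395604  0.08652208]
```

View pics/c1.png

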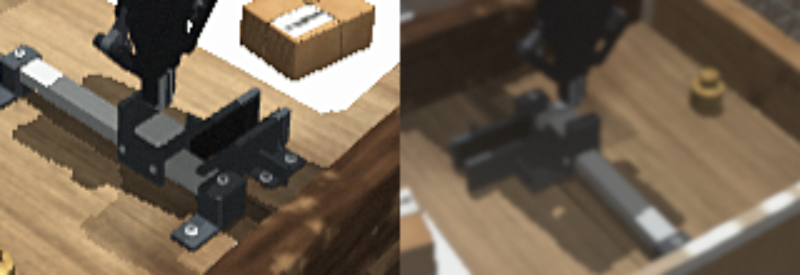

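The fingertips at (160,105) hang over the pad in front of the block, in both the left (scene) and right (side, 573,95) views. I lower in small steps.

Call:
jog_arm:
  motion:
    - {"gripper": 0, "tx": 0, "ty": 0, "tz": -0.017, "spin": 0}
    - {"gripper": 0, "tx": 0, "ty": 0, "tz": -0.022, "spin": 0}
    - {"gripper": 0, "tx": 0, "ty": 0, "tz": -0.025, "spin": 0}
    - {"gripper": 0, "tx": 0, "ty": 0, "tz": -0.0265, "spin": 0}
    - {"gripper": 0, "tx": 0, "ty": 0, "tz": -0.0265, "spin": 0}

```text
t: 2.95
tool_pos: [0.4752, 0.1647, 0.0553]
ee_rot: [[-1.0, 0.003, -0.029], [0.029, 0.002, -1.0], [-0.003, -1.0, -0.002]]
ft_force: [-2.1, -2.3, 3.9]
gripper_width: -0.003
```

Call:
jog_arm:
  motion:
    - {"gripper": 0, "tx": 0, "ty": 0, "tz": -0.0015, "spin": 0}
    - {"gripper": 0, "tx": 0.005, "ty": 0, "tz": -0.0015, "spin": 0}
    - {"gripper": 0, "tx": 0.012, "ty": 0, "tz": -0.0015, "spin": 0}
    - {"gripper": 0, "tx": 0.02, "ty": 0, "tz": -0.0015, "spin": 0}

```text
t: 3.45
tool_pos: [0.4956, 0.1646, 0.054]
ee_rot: [[-1.0, 0.003, -0.028], [0.028, 0.001, -1.0], [-0.003, -1.0, -0.001]]
ft_force: [-1.8, -2.2, 4.7]
gripper_width: 0.002
```

The jaw slides at low force, so the ratchet is free. I continue to g of about 0.13.

Call:
jog_arm:
  motion:
    - {"gripper": 0, "tx": 0.012, "ty": 0, "tz": 0, "spin": 0}
    - {"gripper": 0, "tx": 0.025, "ty": -0.0005, "tz": 0, "spin": 0}
    - {"gripper": 0, "tx": 0.04, "ty": -0.001, "tz": 0, "spin": 0}
    - {"gripper": 0, "tx": 0.055, "ty": -0.0015, "tz": 0, "spin": 0}
    - {"gripper": 0, "tx": 0.07, "ty": -0.002, "tz": 0, "spin": 0}
    - {"gripper": 0, "tx": 0.082, "ty": -0.0025, "tz": 0, "spin": 0}
    - {"gripper": 0, "tx": 0.089, "ty": -0.0025, "tz": 0, "spin": 0}
    - {"gripper": 0, "tx": 0.089, "ty": -0.0025, "tz": 0, "spin": 0}

```text
t: 4.45
tool_pos: [0.5863, 0.1621, 0.0546]
ee_rot: [[-1.0, 0.006, -0.029], [0.029, 0.002, -1.0], [-0.006, -1.0, -0.002]]
ft_force: [1.0, -1.5, 4.8]
gripper_width: 0.001
```

Call:
jog_arm:
  motion:
    - {"gripper": 0, "tx": 0, "ty": 0, "tz": 0.04, "spin": 0}
    - {"gripper": 0, "tx": 0, "ty": 0, "tz": 0.1, "spin": 0}
    - {"gripper": 0, "tx": 0, "ty": -0.12, "tz": 0.12, "spin": 0}
    - {"gripper": 0, "tx": 0, "ty": -0.18, "tz": 0.12, "spin": 0}
    - {"gripper": 40, "tx": -0.06, "ty": -0.36, "tz": 0.12, "spin": 0}
    - {"gripper": 40, "tx": -0.06, "ty": -0.36, "tz": 0.12, "spin": 0}
    - {"gripper": 40, "tx": -0.06, "ty": -0.36, "tz": 0.12, "spin": 0}
    - {"gripper": 40, "tx": -0.06, "ty": -0.36, "tz": 0.12, "spin": 0}

```text
t: 5.45
tool_pos: [0.5253, -0.1995, 0.1742]
ee_rot: [[-1.0, 0.006, -0.029], [0.029, 0.002, -1.0], [-0.006, -1.0, -0.002]]
ft_force: [1.0, 0.4, -1.1]
gripper_width: 0.402
```

```bash
cat > m.py <<'E'
from h import *
def rect(q): 
    r=cv2.minAreaRect((q[:,:2]*1000).astype(np.float32)); return [np.round(x,1) for x in r],len(q)
def run():
  for n in('scene','side'):
    P=cloud(camera(n)).reshape(-1,3)
    sel=lambda a,b,c,d,l,h:P[(P[:,0]>a)&(P[:,0]<b)&(P[:,1]>c)&(P[:,1]<d)&(P[:,2]>l)&(P[:,2]<h)]
    for nm,q in (('parcel',sel(.40,.6,-.15,.16,.050,.060)),('block',sel(.45,.7,.14,.19,.071,.08)),('orange',sel(.30,.45,-.32,-.14,.05,.06))):
        print(n,nm,rect(q) if len(q)>4 else len(q))
    w=sel(.44,.62,.055,.135,.0395,.0445); print('plates hist',np.histogram(w[:,0],np.arange(.44,.62,.01))[0])
  o=readout.get_obs();print(o['t'],o['tool_pos'],o['joint_pos'],o['ft_force'],o['gripper_width'])
if __name__=='__main__': run()
E
python3 m.py
```

```text
scene parcel ([array([518.3,  16.5]), array([316.8,  90. ]), np.float64(75.8)], 880)
scene block ([array([607.5, 161.9]), array([37.6, 18. ]), np.float64(88.9)], 83)
scene orange ([array([ 405.4, -182.4]), array([10.1, 22.5]), np.float64(32.0)], 20)
plates hist [ 0  0  0  0  0  0  0  0  0  0  0  4 72 12  0  0  0]
side parcel ([array([520.1,  14.9]), array([312.7,  89.5]), np.float64(76.2)], 1273)
side block ([array([610.2, 160.9]), array([16.9, 38.3]), np.float64(3.0)], 84)
side orange ([array([ 364.9, -227.1]), array([111.2,  87.9]), np.float64(85.1)], 953)
plates hist [ 0  0  0  0  0  0  0  0  0  0  0  0 54 41  0  0  0]
5.55 [ 0.52486396 -0.20269683  0.17432951] [-33.31142022  11.86525587  97.21808289   0.20118522  70.63352203
  58.59479421] [0.11845709 1.21381273 0.08153427] 0.39978423143339353
```

The jaw is now at g of about 0.136, so the throat centre is about 0.495. I turn the fingers parallel to the bar, open them to 50 % and go down behind the parcel.

Call:
jog_arm:
  motion:
    - {"gripper": 50, "tx": -0.032, "ty": 0.01, "tz": 0, "spin": 0.18}
    - {"gripper": 50, "tx": -0.032, "ty": 0.01, "tz": 0, "spin": 0.36}
    - {"gripper": 50, "tx": -0.032, "ty": 0.01, "tz": 0, "spin": 0.54}
    - {"gripper": 50, "tx": -0.032, "ty": 0.01, "tz": 0, "spin": 0.72}
    - {"gripper": 50, "tx": -0.032, "ty": 0.01, "tz": 0, "spin": 0.9}
    - {"gripper": 50, "tx": -0.032, "ty": 0.01, "tz": -0.02, "spin": 1.08}
    - {"gripper": 50, "tx": -0.032, "ty": 0.01, "tz": -0.05, "spin": 1.26}
    - {"gripper": 50, "tx": -0.032, "ty": 0.01, "tz": -0.07, "spin": 1.44}
    - {"gripper": 50, "tx": -0.032, "ty": 0.01, "tz": -0.09, "spin": 1.57}
    - {"gripper": 50, "tx": -0.032, "ty": 0.01, "tz": -0.11, "spin": 1.57}

```text
t: 6.8
tool_pos: [0.4928, -0.1914, 0.0632]
ee_rot: [[-0.033, -0.0, 0.999], [-0.999, 0.007, -0.033], [-0.007, -1.0, -0.0]]
ft_force: [-0.3, 0.2, 0.3]
gripper_width: 0.503
```

Call:
jog_arm:
  motion:
    - {"gripper": 50, "tx": 0, "ty": 0, "tz": -0.025, "spin": 0}
    - {"gripper": 50, "tx": 0, "ty": 0, "tz": -0.04, "spin": 0}
    - {"gripper": 50, "tx": 0, "ty": 0, "tz": -0.045, "spin": 0}

```text
t: 7.18
tool_pos: [0.4923, -0.1904, 0.0171]
ee_rot: [[-0.033, -0.002, 0.999], [-0.999, 0.008, -0.033], [-0.008, -1.0, -0.002]]
ft_force: [0.4, -0.9, 0.1]
gripper_width: 0.499
```

Call:
jog_arm:
  motion:
    - {"gripper": 50, "tx": 0, "ty": 0.02, "tz": 0, "spin": 0}
    - {"gripper": 50, "tx": 0, "ty": 0.03, "tz": 0, "spin": 0}
    - {"gripper": 50, "tx": 0, "ty": 0.04, "tz": 0, "spin": 0}
    - {"gripper": 50, "tx": 0, "ty": 0.05, "tz": 0, "spin": 0}
    - {"gripper": 50, "tx": 0.001, "ty": 0.06, "tz": 0, "spin": 0}
    - {"gripper": 50, "tx": 0.001, "ty": 0.07, "tz": 0, "spin": 0}
    - {"gripper": 50, "tx": 0.001, "ty": 0.08, "tz": 0, "spin": 0}
    - {"gripper": 50, "tx": 0.001, "ty": 0.09, "tz": 0, "spin": 0}

```text
t: 8.18
tool_pos: [0.4933, -0.0999, 0.0172]
ee_rot: [[-0.033, -0.002, 0.999], [-0.999, 0.008, -0.033], [-0.008, -1.0, -0.002]]
ft_force: [-0.1, -2.2, 2.6]
gripper_width: 0.499
```

```bash
sed -i 's/-.15,.16,.050/-.15,.135,.052/' m.py; python3 m.py
python3 - <<'E'
from h import *
save('p2.png',camera('scene')['frame'][150:320,220:460],3)
E
```

```text
scene parcel ([array([484.5, -43.4]), array([135. ,  86.3]), np.float64(87.3)], 892)
scene block ([array([607.6, 162.3]), array([38.7, 19.2]), np.float64(89.2)], 84)
scene orange ([array([ 400.2, -191.2]), array([27.9, 64. ]), np.float64(30.5)], 94)
plates hist [ 0  0  0  0  0  0  0  0  0  0  0  5 73  6  0  0  0]
side parcel ([array([487.2, -42.1]), array([133. ,  85.7]), np.float64(88.2)], 892)
side block ([array([610. , 160.7]), array([38.3, 17.1]), np.float64(86.3)], 85)
side orange ([array([ 364.3, -226.7]), array([110.3,  87.5]), np.float64(84.9)], 1164)
plates hist [ 0  0  0  0  0  0  0  0  0  0  0  0 49 48  0  0  0]
8.275 [ 0.49259595 -0.09882433  0.01671915] [-25.17032497  19.33766682 109.83529235   0.52226102  51.20635292
 -23.67285021] [-0.90614581  0.28783467 -0.25074126] 0.4975938613518027
```

View pics/p2.png

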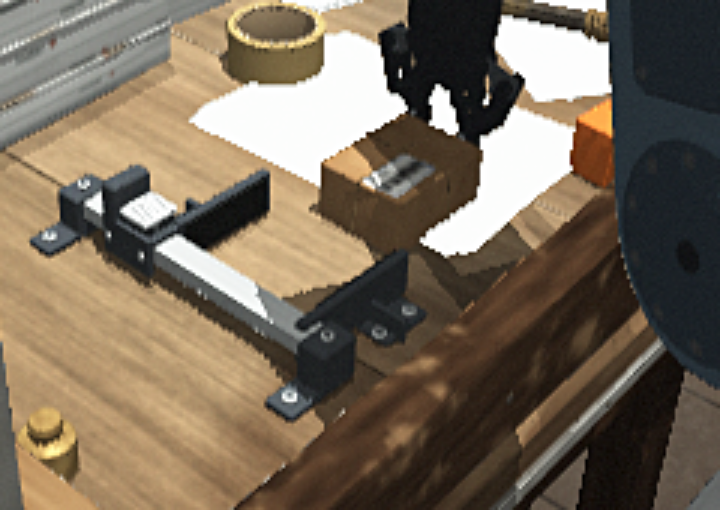

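The parcel at (400,185) is now square to the clamp (about -2°), centred near x = 0.486, and lined up with the open throat between the plates at (230,210) and (370,285). I keep pushing.

Call:
jog_arm:
  motion:
    - {"gripper": 50, "tx": 0, "ty": 0.012, "tz": 0, "spin": 0}
    - {"gripper": 50, "tx": 0, "ty": 0.024, "tz": 0, "spin": 0}
    - {"gripper": 50, "tx": 0.001, "ty": 0.036, "tz": 0, "spin": 0}
    - {"gripper": 50, "tx": 0.001, "ty": 0.048, "tz": 0, "spin": 0}
    - {"gripper": 50, "tx": 0.001, "ty": 0.06, "tz": 0, "spin": 0}
    - {"gripper": 50, "tx": 0.002, "ty": 0.072, "tz": 0, "spin": 0}
    - {"gripper": 50, "tx": 0.002, "ty": 0.084, "tz": 0, "spin": 0}
    - {"gripper": 50, "tx": 0.002, "ty": 0.096, "tz": 0, "spin": 0}
    - {"gripper": 50, "tx": 0.003, "ty": 0.108, "tz": 0, "spin": 0}
    - {"gripper": 50, "tx": 0.003, "ty": 0.118, "tz": 0, "spin": 0}

```text
t: 9.57
tool_pos: [0.4956, 0.0196, 0.0166]
ee_rot: [[-0.032, -0.003, 0.999], [-0.999, 0.009, -0.032], [-0.009, -1.0, -0.003]]
ft_force: [-0.2, -2.4, 1.3]
gripper_width: 0.5
```

Call:
jog_arm:
  motion:
    - {"gripper": 50, "tx": 0, "ty": 0.003, "tz": 0, "spin": 0}
    - {"gripper": 50, "tx": 0, "ty": 0.006, "tz": 0, "spin": 0}
    - {"gripper": 50, "tx": 0, "ty": 0.008, "tz": 0, "spin": 0}

```text
t: 9.95
tool_pos: [0.4956, 0.0276, 0.0166]
ee_rot: [[-0.032, -0.003, 0.999], [-0.999, 0.009, -0.032], [-0.009, -1.0, -0.003]]
ft_force: [-0.6, -2.2, 1.0]
gripper_width: 0.503
```

Call:
jog_arm:
  motion:
    - {"gripper": 50, "tx": 0, "ty": 0.002, "tz": 0, "spin": 0}
    - {"gripper": 50, "tx": 0, "ty": 0.004, "tz": 0, "spin": 0}

```text
t: 10.2
tool_pos: [0.4956, 0.0315, 0.0166]
ee_rot: [[-0.032, -0.003, 0.999], [-0.999, 0.009, -0.032], [-0.009, -1.0, -0.003]]
ft_force: [-1.3, -6.3, 0.6]
gripper_width: 0.504
```

Call:
jog_arm:
  motion:
    - {"gripper": 50, "tx": 0, "ty": 0.001, "tz": 0, "spin": 0}
    - {"gripper": 50, "tx": 0, "ty": 0.002, "tz": 0, "spin": 0}

```text
t: 10.45
tool_pos: [0.4957, 0.0315, 0.0167]
ee_rot: [[-0.031, -0.003, 1.0], [-0.999, 0.006, -0.031], [-0.006, -1.0, -0.003]]
ft_force: [-2.6, -15.5, -0.3]
gripper_width: 0.501
```

```bash
python3 m.py
```

```text
scene parcel ([array([486.6,  78.8]), array([114.1,  87.3]), np.float64(88.8)], 902)
scene block ([array([607.1, 163.2]), array([37.1, 16.9]), np.float64(87.2)], 86)
scene orange ([array([ 363.7, -225.6]), array([113.2,  87.3]), np.float64(85.1)], 647)
plates hist [42  0  0  0  0  0  0  0  0  0  0  3 70 10  0  0  0]
side parcel ([array([490.4,  78.4]), array([113.3,  85.7]), np.float64(89.3)], 535)
side block ([array([609.9, 160.6]), array([36.5, 17. ]), np.float64(88.1)], 84)
side orange ([array([ 365.7, -227.1]), array([111.1,  88.2]), np.float64(84.4)], 1170)
plates hist [ 0  0  0  0  0  0  0  0  9 30  0  0 61 47  0  0  0]
10.55 [0.49562126 0.0315506  0.01664103] [-10.27471235  18.69766867 110.75274722   0.38199525  50.79927983
  -8.70110054] [ -1.55117496 -11.92779335   0.96537486] 0.4969560086702604
```

The force rose to 15 N at y = 0.0315, so the parcel meets the bar and is square. I back off, lift and go behind the push block.

Call:
jog_arm:
  motion:
    - {"gripper": 50, "tx": 0, "ty": -0.02, "tz": 0, "spin": 0}
    - {"gripper": 50, "tx": 0, "ty": -0.03, "tz": 0.02, "spin": 0}
    - {"gripper": 50, "tx": 0, "ty": -0.03, "tz": 0.08, "spin": 0}
    - {"gripper": 50, "tx": 0, "ty": -0.03, "tz": 0.14, "spin": 0}
    - {"gripper": 0, "tx": 0.03, "ty": 0, "tz": 0.15, "spin": -0.18}
    - {"gripper": 0, "tx": 0.06, "ty": 0.03, "tz": 0.15, "spin": -0.36}
    - {"gripper": 0, "tx": 0.09, "ty": 0.06, "tz": 0.15, "spin": -0.54}
    - {"gripper": 0, "tx": 0.12, "ty": 0.09, "tz": 0.15, "spin": -0.72}
    - {"gripper": 0, "tx": 0.142, "ty": 0.12, "tz": 0.15, "spin": -0.9}
    - {"gripper": 0, "tx": 0.142, "ty": 0.13, "tz": 0.15, "spin": -1.08}

```text
t: 11.8
tool_pos: [0.6382, 0.1638, 0.1659]
ee_rot: [[-0.898, 0.003, 0.439], [-0.439, 0.007, -0.898], [-0.006, -1.0, -0.005]]
ft_force: [-0.5, -0.5, 1.1]
gripper_width: 0.0
```

Call:
jog_arm:
  motion:
    - {"gripper": 0, "tx": 0, "ty": 0, "tz": 0, "spin": -0.18}
    - {"gripper": 0, "tx": 0, "ty": 0, "tz": 0, "spin": -0.36}
    - {"gripper": 0, "tx": 0, "ty": 0, "tz": 0, "spin": -0.49}
    - {"gripper": 0, "tx": 0, "ty": 0, "tz": 0, "spin": -0.49}

```text
t: 12.3
tool_pos: [0.6378, 0.1642, 0.1654]
ee_rot: [[-0.999, 0.005, -0.034], [0.034, 0.005, -0.999], [-0.005, -1.0, -0.005]]
ft_force: [-0.6, 0.1, 0.3]
gripper_width: -0.002
```

Call:
jog_arm:
  motion:
    - {"gripper": 0, "tx": 0.002, "ty": -0.003, "tz": -0.05, "spin": 0}
    - {"gripper": 0, "tx": 0.002, "ty": -0.003, "tz": -0.085, "spin": 0}
    - {"gripper": 0, "tx": 0.002, "ty": -0.003, "tz": -0.105, "spin": 0}
    - {"gripper": 0, "tx": 0.002, "ty": -0.003, "tz": -0.11, "spin": 0}
    - {"gripper": 0, "tx": -0.006, "ty": -0.003, "tz": -0.11, "spin": 0}
    - {"gripper": 0, "tx": -0.012, "ty": -0.003, "tz": -0.11, "spin": 0}
    - {"gripper": 0, "tx": -0.018, "ty": -0.003, "tz": -0.11, "spin": 0}

```text
t: 13.18
tool_pos: [0.6226, 0.1614, 0.0576]
ee_rot: [[-0.999, 0.013, -0.034], [0.034, 0.006, -0.999], [-0.013, -1.0, -0.006]]
ft_force: [13.4, 2.0, -9.0]
gripper_width: 0.002
```

Call:
jog_arm:
  motion:
    - {"gripper": 0, "tx": -0.006, "ty": 0, "tz": 0, "spin": 0}
    - {"gripper": 0, "tx": -0.012, "ty": 0, "tz": 0, "spin": 0}
    - {"gripper": 0, "tx": -0.018, "ty": 0.0005, "tz": 0, "spin": 0}
    - {"gripper": 0, "tx": -0.024, "ty": 0.0005, "tz": 0, "spin": 0}

```text
t: 13.68
tool_pos: [0.6036, 0.1617, 0.0607]
ee_rot: [[-0.999, 0.026, -0.034], [0.034, 0.006, -0.999], [-0.025, -1.0, -0.007]]
ft_force: [18.5, 0.2, -10.1]
gripper_width: -0.001
```

Call:
jog_arm:
  motion:
    - {"gripper": 0, "tx": -0.005, "ty": 0, "tz": -0.004, "spin": 0}
    - {"gripper": 0, "tx": -0.01, "ty": 0.0003, "tz": -0.004, "spin": 0}
    - {"gripper": 0, "tx": -0.015, "ty": 0.0003, "tz": -0.004, "spin": 0}

```text
t: 14.05
tool_pos: [0.593, 0.1621, 0.0602]
ee_rot: [[-0.999, 0.037, -0.034], [0.034, 0.007, -0.999], [-0.037, -0.999, -0.008]]
ft_force: [13.3, 0.6, -2.8]
gripper_width: -0.006
```

Call:
jog_arm:
  motion:
    - {"gripper": 0, "tx": -0.003, "ty": 0, "tz": -0.002, "spin": 0}
    - {"gripper": 0, "tx": -0.006, "ty": 0.0003, "tz": -0.002, "spin": 0}

```text
t: 14.3
tool_pos: [0.5901, 0.1622, 0.0604]
ee_rot: [[-0.998, 0.045, -0.034], [0.034, 0.007, -0.999], [-0.044, -0.999, -0.009]]
ft_force: [5.2, -1.0, -1.2]
gripper_width: 0.002
```

Call:
jog_arm:
  motion:
    - {"gripper": 0, "tx": -0.004, "ty": 0, "tz": -0.003, "spin": 0}
    - {"gripper": 0, "tx": -0.008, "ty": 0.0003, "tz": -0.003, "spin": 0}
    - {"gripper": 0, "tx": -0.011, "ty": 0.0003, "tz": -0.003, "spin": 0}

```text
t: 14.68
tool_pos: [0.5824, 0.1624, 0.0603]
ee_rot: [[-0.998, 0.053, -0.034], [0.035, 0.007, -0.999], [-0.053, -0.999, -0.009]]
ft_force: [10.0, 0.4, 1.4]
gripper_width: -0.003
```

```bash
sed -i "s/sel(.45,.7,.14,.19,.071,.08)/sel(.45,.585,.14,.19,.071,.08)/" m.py; python3 m.py
```

```text
scene parcel ([array([470.8,  89.5]), array([90.5, 86.2]), np.float64(88.7)], 885)
scene block ([array([562.5, 163.4]), array([39.6, 30.2]), np.float64(67.5)], 116)
scene orange ([array([ 361.6, -227.5]), array([114.9,  86. ]), np.float64(84.2)], 769)
plates hist [0 0 0 0 0 0 0 0 1 0 0 0 0 0 0 0 0]
side parcel ([array([472.8,  88.9]), array([92.2, 87.9]), np.float64(88.2)], 770)
side block ([array([569.6, 150.5]), array([29.6,  9.3]), np.float64(13.1)], 33)
side orange ([array([ 364.2, -226.9]), array([110.5,  88.4]), np.float64(83.5)], 1165)
plates hist [ 0  0  0  0  0  0  0 60 63  0  0  0  0  0  0  0  0]
14.775 [0.58218436 0.16248571 0.060265  ] [ 4.25158657 23.75666432 96.88115196  0.232714   56.3082423  96.09148057] [ 6.95249501 -1.22371618  1.36234604] 0.0009849535292148486
```

Call:
jog_arm:
  motion:
    - {"gripper": 0, "tx": -0.004, "ty": 0, "tz": -0.003, "spin": 0}
    - {"gripper": 0, "tx": -0.008, "ty": 0.0003, "tz": -0.003, "spin": 0}
    - {"gripper": 0, "tx": -0.008, "ty": 0.0003, "tz": -0.003, "spin": 0}

```text
t: 15.15
tool_pos: [0.5794, 0.1626, 0.0606]
ee_rot: [[-0.997, 0.066, -0.034], [0.035, 0.008, -0.999], [-0.065, -0.998, -0.01]]
ft_force: [14.7, -0.6, -4.1]
gripper_width: 0.001
```

Call:
jog_arm:
  motion:
    - {"gripper": 0, "tx": -0.005, "ty": 0, "tz": -0.003, "spin": 0}
    - {"gripper": 0, "tx": -0.01, "ty": 0.0003, "tz": -0.003, "spin": 0}
    - {"gripper": 0, "tx": -0.012, "ty": 0.0003, "tz": -0.003, "spin": 0}

```text
t: 15.52
tool_pos: [0.5792, 0.1624, 0.0626]
ee_rot: [[-0.995, 0.093, -0.035], [0.036, 0.009, -0.999], [-0.093, -0.996, -0.012]]
ft_force: [39.7, -0.7, -19.3]
gripper_width: -0.001
```

```bash
python3 m.py
python3 - <<'E'
from h import *
save('p3.png',np.hstack([camera('scene')['frame'][190:310,230:380],camera('side')['frame'][120:240,260:410]]),2.6)
E
```

```text
scene parcel ([array([468. ,  90.6]), array([91.1, 86.7]), np.float64(88.0)], 891)
scene block ([array([560.9, 162.9]), array([39.9, 36.3]), np.float64(69.0)], 117)
scene orange ([array([ 362.8, -226.7]), array([116.8,  86.3]), np.float64(83.0)], 766)
plates hist [0 0 0 0 0 0 0 0 2 0 0 0 0 0 0 0 0]
side parcel ([array([470.6,  89.2]), array([90.9, 90.4]), np.float64(89.2)], 773)
side block ([array([573.1, 155.6]), array([41.4, 21.4]), np.float64(35.6)], 42)
side orange ([array([ 364.9, -226.9]), array([110.4,  88.4]), np.float64(83.9)], 1160)
plates hist [ 0  0  0  0  0  0  7 73 39  0  0  0  0  0  0  0  0]
15.625 [0.57926155 0.16242538 0.06267537] [ 4.3142926  22.00569014 99.16953936  0.13162242 53.47996416 96.29043832] [ 35.00861825   0.32166451 -17.99083292] -0.0002526569384716559
```

View pics/p3.png

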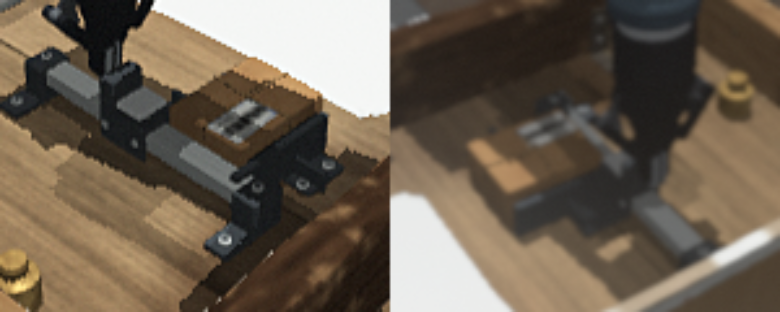

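The push stalled at 40 N with the parcel centre at x = 0.469 (expected 0.4675). In the picture it sits between both plates with its end at the bar. I back away and check.

Call:
jog_arm:
  motion:
    - {"gripper": 0, "tx": 0.012, "ty": 0, "tz": 0, "spin": 0}
    - {"gripper": 0, "tx": 0.03, "ty": 0, "tz": 0.005, "spin": 0}
    - {"gripper": 0, "tx": 0.04, "ty": 0, "tz": 0.05, "spin": 0}
    - {"gripper": 0, "tx": 0.04, "ty": 0, "tz": 0.11, "spin": 0}
    - {"gripper": 0, "tx": 0.04, "ty": -0.1, "tz": 0.17, "spin": 0}
    - {"gripper": 0, "tx": 0.04, "ty": -0.22, "tz": 0.2, "spin": 0}
    - {"gripper": 0, "tx": 0.04, "ty": -0.3, "tz": 0.2, "spin": 0}
    - {"gripper": 0, "tx": 0.04, "ty": -0.3, "tz": 0.2, "spin": 0}
    - {"gripper": 0, "tx": 0.04, "ty": -0.3, "tz": 0.2, "spin": 0}

```text
t: 16.85
tool_pos: [0.6185, -0.1355, 0.2634]
ee_rot: [[-0.995, 0.093, -0.035], [0.036, 0.009, -0.999], [-0.093, -0.996, -0.012]]
ft_force: [1.3, 0.1, -0.2]
gripper_width: 0.002
```

```bash
python3 m.py
python3 - <<'E'
from h import *
d=np.load('scene0.npz')['P'];ds=np.load('side0.npz')['P']
c=camera('scene');s=camera('side')
for nm,P0,P1 in(('scene',d,cloud(c)),('side',ds,cloud(s))):
  for n,(a,b,e,f,l,h) in dict(tape=(.65,.79,-.2,-.07,.042,.052),weight=(.44,.52,.33,.375,.015,.05),roll=(.6,.72,.33,.42,.035,.045)).items():
    for P in(P0.reshape(-1,3),P1.reshape(-1,3)):
        q=P[(P[:,0]>a)&(P[:,0]<b)&(P[:,1]>e)&(P[:,1]<f)&(P[:,2]>l)&(P[:,2]<h)]; print(nm,n,len(q),np.round(np.mean(q,0),3) if len(q) else '')
save('p4.png',np.hstack([c['frame'][190:310,230:380],s['frame'][120:240,260:410]]),2.6)
E
```

```text
scene parcel ([array([467.8,  90.1]), array([91.2, 85.2]), np.float64(88.6)], 883)
scene block ([array([557.7, 164.2]), array([36.8, 17.7]), np.float64(85.7)], 86)
scene orange ([array([ 397.6, -193.9]), array([35.3, 80.5]), np.float64(30.1)], 144)
plates hist [0 0 0 0 0 0 0 0 3 0 0 0 0 0 0 0 0]
side parcel ([array([470.2,  89.4]), array([92.3, 86. ]), np.float64(87.8)], 771)
side block ([array([560.8, 162.4]), array([36.2, 17.1]), np.float64(89.1)], 80)
side orange ([array([ 364.5, -226.8]), array([110.6,  88.6]), np.float64(83.9)], 1173)
plates hist [ 0  0  0  0  0  0  5 72 49  0  0  0  0  0  0  0  0]
16.95 [ 0.61912525 -0.14039344  0.26454209] [-24.77186727  12.80515029  85.47725961   2.61014087  76.8614086
  67.1352257 ] [0.57531393 0.08713323 0.33666253] -0.0004146672707841264
scene tape 225 [ 0.715 -0.135  0.046]
scene tape 221 [ 0.716 -0.135  0.046]
scene weight 294 [0.474 0.357 0.033]
scene weight 288 [0.474 0.357 0.033]
scene roll 0 
scene roll 0 
side tape 647 [ 0.723 -0.14   0.047]
side tape 651 [ 0.723 -0.14   0.047]
side weight 153 [0.487 0.349 0.031]
side weight 149 [0.486 0.35  0.031]
side roll 143 [0.647 0.376 0.04 ]
side roll 147 [0.647 0.377 0.04 ]
```

View pics/p4.png

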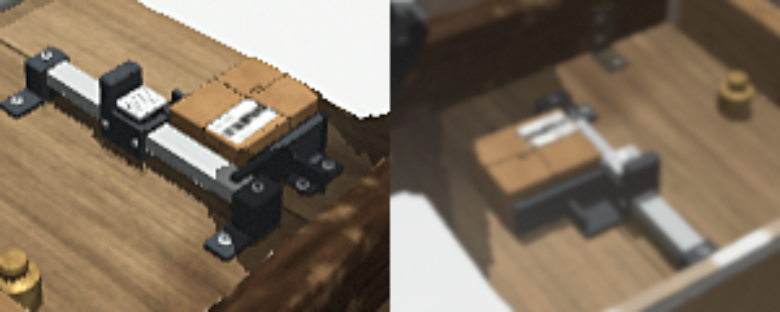

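The jaw stayed put: block at x = 0.559, so g is about 0.086. The parcel sits square between both plates with its end at the bar, seen at (250,110) and (540,160). Nothing else moved, so I hand in.

```bash
python3 -c "
from plant import order; print(order.close_job())"
```

```text
the job is handed in; nothing more can be done
None
```

The parcel is held in the clamp, square and snug with its end at the bar. I handed the job in at about 17 s of the 61 s allowed.

**What I did:** I pressed the release pad with the shut fingertips and pushed the jaw back to about 136 mm with the pad held down. I then slid the parcel in along the worktop with two fingertips until it stopped against the bar at about 15 N. Finally I pushed the block's back until the jaw stalled on the parcel at about 40 N, and backed the arm well clear.

**Last checks:**
- **Jaw:** the opening is about 86 mm by camera, against 85 mm for the parcel, and it stayed put after the arm left.
- **Parcel:** its centre is at x of about 0.469, where 0.4675 was expected. It is square to the clamp within about 1°, and its trailing end is at y of about 0.044, where 0.043 was expected. All of these are within the 2 mm calibration error.
- **Other items:** the tape roll, weight, label roll and orange box are where they started, within about 1 mm. I could check the label roll from the side camera only. For the orange box I relied on the side camera, because the arm partly hid it from the scene camera.

**One oddity:** the tool tilted about 5° from down during the closing push. It did no visible harm.

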